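# Load the block under the spring flap of the marking nest

### The job

Press the red pedal bar down with one fingertip so that the yellow spring flap lifts, and, keeping it open, push the bare aluminium block along its channel with the other fingertip, under the flap, until it is fully home against the black end stop. Only then let the pedal go, so that the flap closes onto the block, and end clear of everything. Do not pick the block up, and leave everything else where it is, including the two sockets beside the nest's deck.

Things in the scene. Friction and masses are not known exactly. Their poses are not given: they have to be found in the camera images.
- nest: Marking nest, fixed: green base plate 265 x 205 x 8 mm. Frame: origin at bench height, z up; x runs along the channel, the way the block is pushed; x = 0 is the front edge of the yellow flap, y = 0 the hinge line, +y the channel side. A dark deck (x -157 to 87, y 8 to 78 mm) has its top 30 mm above the bench. Two sockets stand on the base plate beside it (y 94 to 139 mm).
- channel (a point): Middle of the channel floor at the flap's front edge: (0, 45, 30) mm in the nest's frame. The straight channel is 39 mm wide (y 25.5 to 64.5 mm), between two aluminium rails 6 mm high and 6 mm thick on the deck.
- nest_stop (a point): Centre of the black end stop's face (39 mm wide, 18 high): (50, 45, 39) mm in the nest's frame. The block is home when its leading end touches this face; its centre is then at x = 10 mm, its trailing end 30 mm in front of the flap.
- marker (a point): Top of the blue marking head on its post, in the far corner of the base plate: (78, 115, 143) mm in the nest's frame, head 34 x 34 mm. A thin pen slants from it to (66, 75, 75) mm. Keep clear.
- flap (a joint): Angle of the see-saw flap, rad: 0 shut, grows as it opens, stop at 0.95. Axis along the nest's x at y = 0, 44 mm above the bench, with brackets 12 x 14 mm at x -115 and 48 mm, no higher than the axis. A spring shuts it: about 0.07 Nm shut, 0.16 Nm at 0.75 rad, 6 to 9 N on the pedal. The block fits under from 0.48 rad; aim for 0.55 to 0.85. Released, it rests on the block at 0.41 to 0.47.
- flap_edge (a point): On the yellow flap: middle of the underside of its front edge. The flap is a 5 mm plate over x 0 to 40, y 0 to 72 mm (nest's frame), level when shut, its underside 10 mm above the deck, so that it bars the 22 mm high block. Fully open its outer edge is about 105 mm above the bench.
- pedal (a point): Middle of the red pedal's top face: shut, at (-82, -22, 53) mm in the nest's frame. A bar on the flap's other side (-y): x -152 to -12 mm, 6 to 42 mm from the hinge, 4 mm thick, sloping up from the hinge by 0.3 rad when shut. Pressing it down lifts the flap.
- pedal_press (a point): On the pedal, 25 mm from the hinge. A finger about 14 mm thick centred here (y = -25 mm), its tip 12 mm above deck level, opens the flap by about 0.5 rad; 8 to 9 mm above it, about 0.7 rad. So two fingertips level with each other, one here and one in the channel, both in front of the flap (x below 0), can press and push at once; the pressing tip slides along the pedal.
- block_center (a point): Centre of the loose bare aluminium block, 80 mm long (its x, along the channel) x 34 wide x 22 high, about 0.16 kg, two dark bolt holes in its top. It lies on the deck in the channel, 10 to 40 mm in front of the flap.
- socket_big: Bystander: steel socket, 28 mm wide, 36 high, standing on the base plate beside the deck. Origin: centre of its underside.
- socket_small: Bystander: steel socket, 22 mm wide, 30 high, standing on the base plate beside the deck. Origin: centre of its underside.
- bolt: Bystander: brass bolt on its head, 59 mm high. Origin: centre of its underside.
- painted_block: Bystander: a blue painted block of the same size, lying on the bench; it is not to be used. Origin: centre of its underside.
- sleeve: Bystander: black rubber sleeve, 110 mm wide, 100 high. Origin: centre of its underside.
- cup: Bystander: steel cup, 84 mm wide, 85 high. Origin: centre of its underside.
- screwdriver: Bystander: screwdriver with an orange handle, lying on the bench.
There are look-alikes about, which are no part of the job. What is meant by the part that bears block_center is not turquoise, and is the larger of those in its own colour.

How it is judged:
On the way, in this order (a step that is already met when the one before it is completed fails the run):
1. the flap is held open while the block is still in front of it (value of joint flap above 0.5 rad and x of block_center in the frame of nest below -0.038 m), for 0.15 s.
2. the block is home against the stop while the flap is still held open (value of joint flap above 0.5 rad and x of block_center in the frame of nest above 0.006 m), for 0.15 s.
At the end, for the whole second after the job is handed in: The block lies flat in the channel within 4 mm of the end stop, at rest, and the released flap rests on it (0.30 to 0.50 rad) (x of block_center in the frame of nest between 0.006 and 0.014 m and y of block_center in the frame of nest between 0.039 and 0.051 m and value of joint flap between 0.3 and 0.5 rad and angle between block_center's own z axis and vertical below 0.08 rad and linear speed of block below 0.01 m/s and velocity of joint flap below 0.05 rad/s); the robot touches nothing.
It fails at once if the block is lifted (10 mm off the deck) or tipped (height (world z) of block_center above 0.051 m or angle between block_center's own z axis and vertical above 0.3 rad).
It fails at once if a bystander is shifted (20 mm for a socket on the nest, 30 mm for the others) (distance of any of socket_big, socket_small from where it was at the start of the episode above 0.02 m or distance of any of bolt, painted_block, sleeve, cup, screwdriver from where it was at the start of the episode above 0.03 m).
It also fails if it takes over 38 s, if anything falls off the work surface, if the arm or the gripper's body presses on something with over 40 N, if the wrist force passes 120 N, or if a joint passes its speed limit or range.

### The arm

A 7-joint arm with a two-finger parallel gripper is mounted at the origin on the work surface. World frame = base frame: x ahead of the robot, y to its left, z up, the work surface at z = 0. Lengths are in m, angles in rad, forces in N, time in s.
With the tool pointing down it reaches from about 0.425 to 0.925 m from the base axis. Payload 6.8 kg.
Tool frame: the origin (TCP) lies at the very end of the fingers, on their centre line; the grasp point (between the pads) lies 19 mm behind it; z points along the fingers, y is the direction in which the jaws open and shut (so a half turn about z gives the same grasp; the last joint's range is limited). The gripper opens to 88 mm and grips with 3 to 60 N. Pads are 20 mm wide; open, the fingers measure 115 mm over their backs; the gripper's body (75 mm by 178 mm) begins 61 mm behind the grasp point.
Start: joints at [1.069, 0.477, 0.022, 1.555, -0.011, 1.109, -0.083], TCP at [0.259, -0.623, 0.223] pointing down, gripper open.
Joint ranges: [-2.96, 2.96], [-0.34, 2.1], [-1.41, 1.46], [0.24, 2.44], [-1.37, 4.51], [0.17, 1.92], [-2.96, 2.96]. Speed limits (rad/s): [2.39, 2.39, 3.14, 3.14, 3.14, 3.14, 3.14].

### API

Orientations are given as a rotation vector (axis times angle).
In Python, from cell import env, capture, calibration, find_in, pinpoint gives the robot as it stands. The module is installed in compiled form; this text tells all that it offers.
- The arm moves only by the shell command python3 -m inch 'ROWS' [FORCE]. ROWS is JSON, a list of rows, each an object with "rot": the turn, a rotation vector about the tool's x, y, z in units of 8 degrees (1.0 is 8 degrees), a list of three; "linear": the shift along the tool's x, y, z in cm, a list of three; "jaw": the gripper's target within -1 to 1 (fully open at 1, half-way at 0, shut at -1). A call has 1 to 5 rows; each row is the pose to reach, as a shift and turn from the pose measured when the call began, along the tool's axes at that moment; what a row does not reach only later rows make up. A row lasts 1/8 s, in which the tool goes at most 62.5 mm and 10.7 degrees, less where a joint would pass 70% of its speed; a pose out of reach is approached as far as the arm can. A call with a gripper value outside its range is refused whole. The fingers move at their own pace and stop on an object; FORCE is the grip in N (left out, the last holds). Time passes only in rows, so rows that repeat a pose let the fingers close. It gives the time, the measured TCP pose, the force and the opening at its end, in the units of the state.
- env.state(): the state, without advancing time (a new reading comes with each control period).
- capture(name): name is "scene" or "top" or "wrist"; returns (picture, depth): 384x512x3 uint8, red, green, blue; 384x512 float32, m along the optical axis (not along the pixel's ray), 0 where there is no reading.
- calibration(name): a dict with "intrinsics" (3x3 intrinsics, pixels), "T" (4x4, takes a point from camera to world coordinates); the wrist camera has in their place "tool_from_camera" (4x4, takes a point from camera to tool coordinates, whose origin is the TCP and whose axes are the flange's). Camera axes: x right, y down, z forward; pixel columns grow to the right and rows downward; lengths in m; the calibration is good to about 2 mm. A picture is of the moment at which its call begins: read the wrist's pose just before it. calibration takes no time and is no camera call.
- env.sign_off(): hands the job in, once; it reports no verdict.
Trained networks look in the newest picture that a camera, given by its name, has taken for a name from the list of things; names that differ only in an ending like _2 or _b are one class to them, and where a whole thing is asked for, a point or a joint stands for the part that bears it (a point fixed in the world has none). Each returns a list of dicts, best first, with "confidence" (0 to 1); they miss things now and then, are a little off and sometimes report something else, mostly with a low value. They report only what shows in the picture. A call takes as long as a camera call. They do not tell look-alikes from the thing itself.
- find_in(camera, label): "position" ([column, row] in pixels, amid what is visible of it).
- pinpoint(camera, label): "position" ([column, row] in pixels: a listed point, or the origin of a listed thing).
The state is a dict: "time_s": time; "q": joint angles; "dq": joint speeds; "joint_torque": joint torques, N m; "ee_pos": TCP position; "ee_rot": TCP orientation; "ft_force": force on the tool from outside, world axes, zero at the start; "torque": the same for the moment, N m; "opening": finger opening in m.
Only numpy, scipy, OpenCV 4.12 (cv2) and the standard library are available. Lean on these libraries where they do the work, as an engineer would, in place of code of your own. Each camera call takes 0.05 s, during which the arm holds its last target. There are 200 camera calls.

## Working session

There is one attempt and no reset: what is moved stays moved. The work goes in short steps, Python scripts to look and compute and a shell command to move; the robot and the scene stay as the last step left them, time stands still between calls to the robot, and variables do not carry over. Pictures are saved under pics/ and viewed, about 8 in all and at most 12, crops included, and the job is handed in when it is done.

```bash
mkdir -p pics; ls
cat > h.py <<'E'
import numpy as np,cv2
from cell import env,capture,calibration,find_in,pinpoint
def deproj(cam,d,px,T=None):
    c=calibration(cam);K=np.array(c["intrinsics"]);u,v=px
    if T is None:T=np.array(c["T"])
    z=d[int(round(v)),int(round(u))]
    p=np.array([(u-K[0,2])/K[0,0]*z,(v-K[1,2])/K[1,1]*z,z,1])
    return (T@p)[:3]
def ray_z(cam,px,zw,T=None):
    c=calibration(cam);K=np.array(c["intrinsics"])
    if T is None:T=np.array(c["T"])
    r=T[:3,:3]@np.array([(px[0]-K[0,2])/K[0,0],(px[1]-K[1,2])/K[1,1],1]);o=T[:3,3]
    return o+r*(zw-o[2])/r[2]
E
python3 - <<'E'
from h import *
np.set_printoptions(precision=4,suppress=True)
s=env.state();print(s["time_s"],s["ee_pos"],s["ee_rot"],s["ft_force"],s["opening"])
ims=[]
zz={"nest":0,"channel":.03,"nest_stop":.039,"marker":.143,"pedal":.053,"block_center":.041,"flap_edge":.04,"pedal_press":.053,"socket_big":0,"socket_small":0}
for cam in ["top","scene"]:
    im,d=capture(cam);cv2.imwrite(f"pics/{cam}.png",cv2.resize(im[...,::-1],(800,600)))
    np.save(f"/tmp/{cam}.npy",d)
    for l,z in zz.items():
        for r in pinpoint(cam,l)[:3]:
            p=r["position"];print(cam,l,np.round(p,1),round(r["confidence"],2),ray_z(cam,p,z))
print(env.state()["time_s"])
E
```

```text
pics
0.0 [ 0.2587 -0.6228  0.2217] [-3.0792 -0.6143  0.0008] [-0.2613  0.1502  0.0068] 0.08811265263033757
top channel [279.9 184.7] 0.65 [ 0.5936 -0.1071  0.03  ]
top nest_stop [279.9 172.4] 0.72 [ 0.6334 -0.1082  0.039 ]
top nest_stop [365.5 167.6] 0.25 [ 0.6415 -0.3917  0.039 ]
top marker [254.9 154.4] 0.87 [ 0.6687 -0.0275  0.143 ]
top pedal [302.9 206.4] 0.73 [ 0.5149 -0.178   0.053 ]
top block_center [225.4 230.5] 0.8 [0.4445 0.0753 0.041 ]
top block_center [281.3 201.9] 0.68 [ 0.5337 -0.1092  0.041 ]
top block_center [226.4 200.7] 0.66 [0.5426 0.0707 0.041 ]
top flap_edge [283.8 185.5] 0.75 [ 0.5885 -0.1194  0.04  ]
top flap_edge [280.5 203.1] 0.28 [ 0.5299 -0.1065  0.04  ]
top pedal_press [304.  206.4] 0.7 [ 0.5148 -0.1816  0.053 ]
top socket_big [261.4 188.9] 0.54 [ 0.5872 -0.0455  0.    ]
top socket_small [260.7 214.8] 0.47 [ 0.4989 -0.0407  0.    ]
scene nest [211.1 204.8] 0.56 [ 0.5982 -0.1613  0.    ]
scene channel [219.9 208.2] 0.64 [ 0.6006 -0.108   0.03  ]
scene marker [218.  210.4] 0.81 [ 0.6667 -0.0241  0.143 ]
scene pedal [227.2 178.5] 0.87 [ 0.5093 -0.1795  0.053 ]
scene block_center [233.9 197.2] 0.54 [ 0.5412 -0.1068  0.041 ]
scene block_center [294.  219.9] 0.5 [0.4621 0.0951 0.041 ]
scene block_center [274.1 236.2] 0.45 [0.5537 0.0999 0.041 ]
scene flap_edge [373.3 295.9] 0.67 [0.4918 0.4318 0.04  ]
scene flap_edge [217.5 207.4] 0.66 [ 0.6092 -0.1087  0.04  ]
scene pedal_press [224.4 177.1] 0.89 [ 0.5121 -0.1911  0.053 ]
scene pedal_press [336.8 328.2] 0.22 [0.6451 0.4304 0.053 ]
scene socket_big [239. 222.] 0.53 [ 0.5765 -0.041   0.    ]
scene socket_small [257.2 206. ] 0.58 [ 0.4855 -0.0529  0.    ]
1.1
```

View pics/top.png

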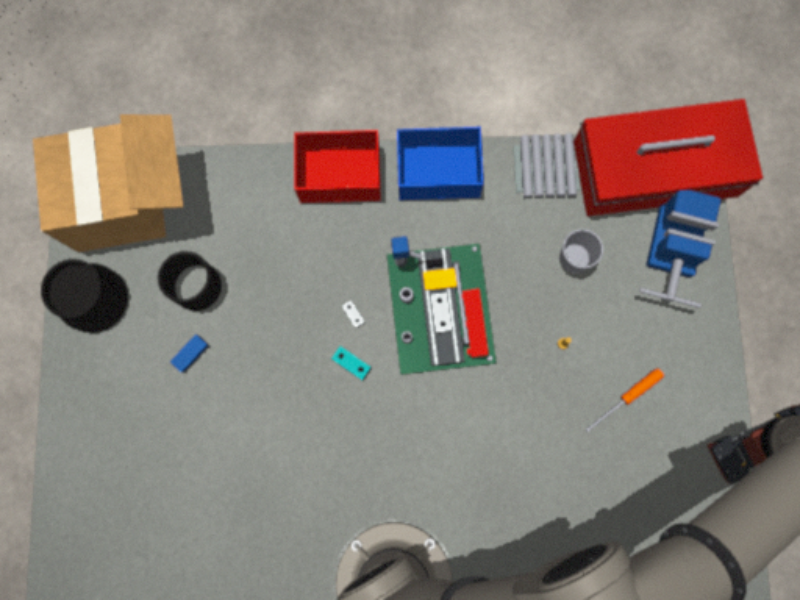

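View pics/scene.png

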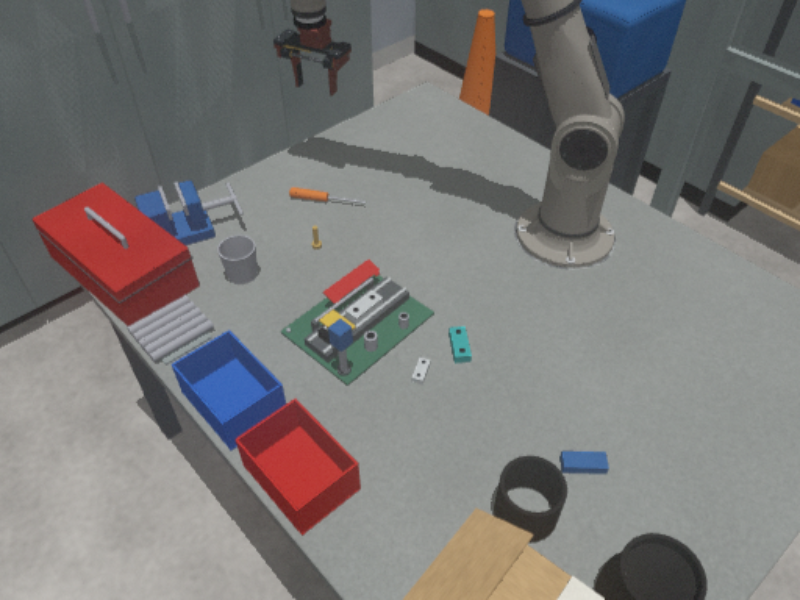

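The top view shows the nest in its centre, at about (440,310), with the block in the channel at (442,312). The flap is at (440,279) and the pedal at (475,322). Nest x points up the image, turned roughly 4° to the left. The other blocks, white at (353,314) and turquoise at (350,363), are look-alikes lying on the bench. Next I move the wrist camera over the nest.

```bash
python3 -m inch '[{"rot":[0,0,0.5],"linear":[8,-6.4,-1],"jaw":0.28},{"rot":[0,0,1],"linear":[16,-13,-2],"jaw":0.28},{"rot":[0,0,1.5],"linear":[24,-19,-3],"jaw":0.28},{"rot":[0,0,1.9],"linear":[32,-25.5,-3],"jaw":0.28},{"rot":[0,0,2.3],"linear":[42,-33.4,-3],"jaw":0.28}]'
```

```text
time_s: 1.72
ee_pos: [0.4104, -0.3488, 0.2466]
ee_rot: [3.139, 0.111, 0.002]
ft_force: [1.8, 0.2, 0.8]
opening: 0.0565
```

```bash
python3 -m inch '[{"rot":[0,0,0],"linear":[3.2,-5,0],"jaw":0.28},{"rot":[0,0,0],"linear":[6.4,-10,0],"jaw":0.28},{"rot":[0,0,0],"linear":[9.6,-15,0],"jaw":0.28},{"rot":[0,0,0],"linear":[12.4,-19.8,0],"jaw":0.28},{"rot":[0,0,0],"linear":[12.4,-19.8,0],"jaw":0.28}]'
cat >> h.py <<'E'
from scipy.spatial.transform import Rotation as Ro
def wristT():
    s=env.state();T=np.eye(4);T[:3,:3]=Ro.from_rotvec(s["ee_rot"]).as_matrix();T[:3,3]=s["ee_pos"]
    return T@np.array(calibration("wrist")["tool_from_camera"])
E
python3 - <<'E'
from h import *
np.set_printoptions(precision=4,suppress=True)
s=env.state();print(s["ee_pos"],s["ee_rot"],s["ft_force"],s["opening"])
T=wristT();im,d=capture("wrist");cv2.imwrite("pics/w1.png",cv2.resize(im[...,::-1],(800,600)))
np.savez("/tmp/w1.npz",im=im,d=d,T=T);print(T)
zz={"nest":0,"channel":.03,"nest_stop":.039,"marker":.143,"pedal":.053,"block_center":.041,"flap_edge":.04,"pedal_press":.053,"socket_big":0,"socket_small":0}
for l,z in zz.items():
    for r in pinpoint("wrist",l)[:2]:
        p=r["position"];print(l,np.round(p,1),round(r["confidence"],2),ray_z("wrist",p,z,T))
E
```

```text
time_s: 2.35
ee_pos: [0.522, -0.1373, 0.2468]
ee_rot: [-3.138, -0.125, -0.004]
ft_force: [-0.6, 0.2, 0.0]
opening: 0.056
[ 0.522  -0.1373  0.2468] [-3.138  -0.1246 -0.0036] [-0.6237  0.1642  0.0293] 0.05597887226117787
[[ 0.0798 -0.9652 -0.249   0.5896]
 [-0.9968 -0.0776 -0.0184 -0.1324]
 [-0.0016  0.2497 -0.9683  0.4085]
 [ 0.      0.      0.      1.    ]]
nest [269.7 110.9] 0.81 [ 0.5968 -0.1505  0.    ]
channel [241.  111.4] 0.88 [ 0.5926 -0.1116  0.03  ]
channel [407.1 204.3] 0.23 [ 0.4837 -0.3567  0.03  ]
nest_stop [235.9  69.8] 0.84 [ 0.6417 -0.1025  0.039 ]
marker [145.6  17.4] 0.78 [ 0.6625 -0.0315  0.143 ]
pedal [288.8 174.3] 0.96 [ 0.5183 -0.1803  0.053 ]
block_center [237.9 151.5] 0.95 [ 0.5411 -0.1115  0.041 ]
block_center [107.7 201.3] 0.66 [0.4578 0.0641 0.041 ]
flap_edge [244.2 114.1] 0.77 [ 0.5895 -0.1164  0.04  ]
pedal_press [290.2 172.7] 0.64 [ 0.5205 -0.1819  0.053 ]
socket_big [190.7 112.7] 0.84 [ 0.5854 -0.0388  0.    ]
socket_small [236.7  68.2] 0.64 [ 0.6493 -0.1003  0.    ]
socket_small [190.2 177. ] 0.5 [ 0.4916 -0.04    0.    ]
```

View pics/w1.png

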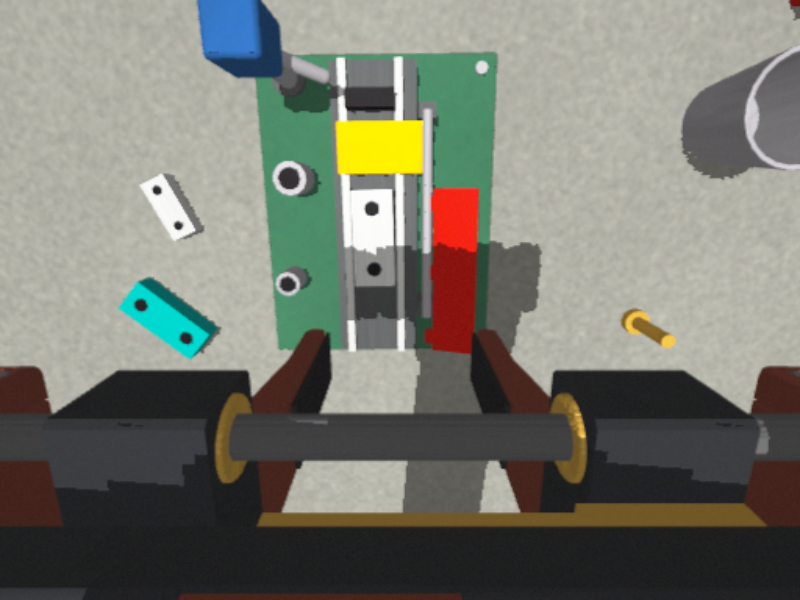

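Run:
```python
from h import *
np.set_printoptions(precision=4,suppress=True)
f=np.load("/tmp/w1.npz");im,d,T=f["im"],f["d"],f["T"]
K=np.array(calibration("wrist")["intrinsics"])
v,u=np.mgrid[:384,:512]
P=np.stack([(u-K[0,2])/K[0,0]*d,(v-K[1,2])/K[1,1]*d,d],-1)@T[:3,:3].T+T[:3,3]
hsv=cv2.cvtColor(im,cv2.COLOR_RGB2HSV)
def rect(m,n):
    m=cv2.morphologyEx(m.astype(np.uint8),cv2.MORPH_OPEN,np.ones((2,2)))
    k,lab,st,_=cv2.connectedComponentsWithStats(m);i=1+st[1:,4].argmax();q=P[lab==i]
    r=cv2.minAreaRect((q[:,:2]*1000).astype(np.float32));print(n,len(q),"z",np.median(q[:,2]),r)
ok=(d>0)&(v<225)
rect(ok&(hsv[...,0]>22)&(hsv[...,0]<35)&(hsv[...,1]>150)&(v<150),"yellow")
rect(ok&((hsv[...,0]<6)|(hsv[...,0]>174))&(hsv[...,1]>150)&(u<320)&(u>260),"red")
rect(ok&(hsv[...,0]>50)&(hsv[...,0]<85)&(hsv[...,1]>80)&(v<222),"green")
near=(np.hypot(P[...,0]-.541,P[...,1]+.11)<.05)
rect(ok&near&(P[...,2]>.046)&(P[...,2]<.058),"blocktop")
for a,b in [(.58,.575),(.56,.555),(.53,.525),(.51,.505),(.48,.475),(.46,.455)]:
    m=ok&(P[...,0]<a)&(P[...,0]>b)&(P[...,1]>-.16)&(P[...,1]<-.06)
    q=P[m];q=q[q[:,1].argsort()];
    r=q[(q[:,2]>.0335)&(q[:,2]<.040)]
    y=np.sort(r[:,1]); g=np.split(y,np.where(np.diff(y)>.003)[0]+1)
    print(a,[(round(x[0],4),round(x[-1],4),len(x)) for x in g], "n",len(q))
```

```text
yellow 1830 z 0.044403738769804246 ((610.4422607421875, -114.67681121826172), (44.238834381103516, 69.41972351074219), 4.4207377433776855)
red 2932 z 0.05245493150795261 ((512.7972412109375, -184.56707763671875), (174.1844024658203, 64.5279541015625), 13.859342575073242)
green 6106 z 0.0075138639448985856 ((546.463134765625, -75.42984771728516), (242.98162841796875, 121.3235855102539), 5.2510905265808105)
blocktop 1637 z 0.05142736493625949 ((541.8509521484375, -116.33003234863281), (92.63108825683594, 39.74348068237305), 4.65144157409668)
0.58 [(np.float64(-0.1353), np.float64(-0.1298), 19), (np.float64(-0.0894), np.float64(-0.0839), 18)] n 286
0.56 [(np.float64(-0.137), np.float64(-0.1313), 18), (np.float64(-0.0917), np.float64(-0.0862), 20)] n 276
0.53 [(np.float64(-0.1395), np.float64(-0.1337), 19), (np.float64(-0.0945), np.float64(-0.089), 18)] n 349
0.51 [(np.float64(-0.1411), np.float64(-0.1367), 13), (np.float64(-0.0957), np.float64(-0.0913), 15)] n 243
0.48 [(np.float64(-0.1435), np.float64(-0.1391), 13), (np.float64(-0.0986), np.float64(-0.0942), 14)] n 217
0.46 [(np.float64(-0.1452), np.float64(-0.1406), 15), (np.float64(-0.101), np.float64(-0.0953), 15)] n 216
```

```bash
python3 -m inch '[{"rot":[0,0,-0.08],"linear":[-3.5,0.8,3],"jaw":0.28},{"rot":[0,0,-0.08],"linear":[-5.5,1.25,7],"jaw":0.28},{"rot":[0,0,-0.08],"linear":[-5.5,1.25,12],"jaw":0.28},{"rot":[0,0,-0.08],"linear":[-5.5,1.25,17],"jaw":0.28},{"rot":[0,0,-0.08],"linear":[-5.5,1.25,17.8],"jaw":0.28}]'
python3 - <<'E'
from h import *
np.set_printoptions(precision=4,suppress=True)
s=env.state();print(s["time_s"],s["ee_pos"],s["ee_rot"],s["ft_force"],s["opening"])
T=wristT();im,d=capture("wrist");cv2.imwrite("pics/w2.png",cv2.resize(im[...,::-1],(800,600)))
np.savez("/tmp/w2.npz",im=im,d=d,T=T)
for l,z in {"channel":.03,"pedal":.053,"block_center":.041,"flap_edge":.04}.items():
    for r in pinpoint("wrist",l)[:1]:
        p=r["position"];print(l,np.round(p,1),round(r["confidence"],2),ray_z("wrist",p,z,T))
E
```

```text
time_s: 3.52
ee_pos: [0.4638, -0.1591, 0.0662]
ee_rot: [-3.138, -0.127, 0.007]
ft_force: [0.6, 0.9, 0.3]
opening: 0.0561
3.525 [ 0.4638 -0.1591  0.0662] [-3.1381 -0.127   0.0072] [0.5781 0.949  0.3179] 0.05612831695277351
channel [191.7   5.4] 0.97 [ 0.5942 -0.1081  0.03  ]
pedal [304.3 138.3] 0.69 [ 0.5198 -0.1848  0.053 ]
block_center [192.9  91.9] 0.76 [ 0.5421 -0.1125  0.041 ]
flap_edge [205.8   4.9] 0.68 [ 0.592  -0.1188  0.04  ]
```

View pics/w2.png

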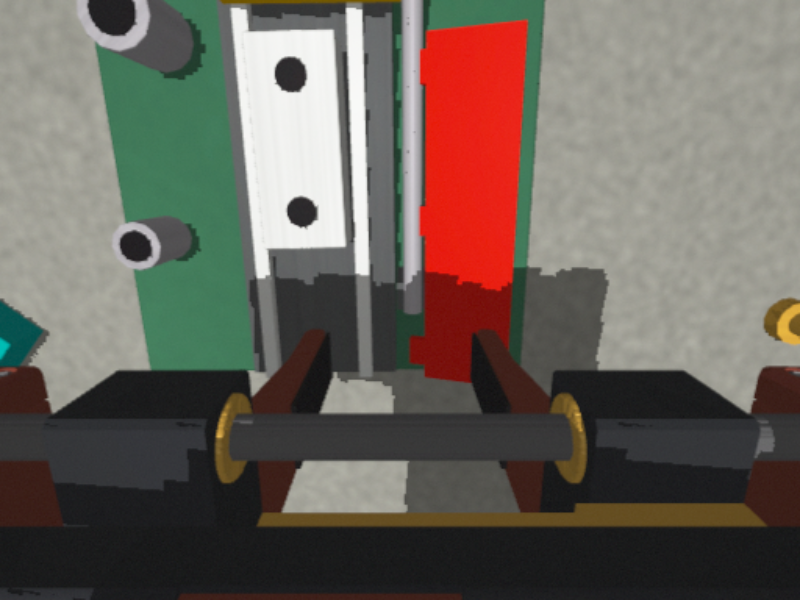

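Run:
```python
from h import *
np.set_printoptions(precision=4,suppress=True)
s=env.state();print(s["time_s"],s["ee_pos"],s["ee_rot"],s["dq"])
f=np.load("/tmp/w2.npz");im,d,T=f["im"],f["d"],f["T"]
K=np.array(calibration("wrist")["intrinsics"])
v,u=np.mgrid[:384,:512]
P=np.stack([(u-K[0,2])/K[0,0]*d,(v-K[1,2])/K[1,1]*d,d],-1)@T[:3,:3].T+T[:3,3]
ok=(d>0)&(v<235)
C=[]
for a in np.arange(.47,.595,.01):
    q=P[ok&(abs(P[...,0]-a)<.0025)&(P[...,1]>-.17)&(P[...,1]<-.06)&(P[...,2]>.0325)&(P[...,2]<.0395)]
    if len(q)<6: continue
    y=np.sort(q[:,1]);g=[x for x in np.split(y,np.where(np.diff(y)>.002)[0]+1) if len(x)>4]
    print(round(a,3),[(round(x[0],4),round(x[-1],4),len(x)) for x in g])
    if len(g)==2:C.append([a,(np.median(g[0])+np.median(g[1]))/2])
C=np.array(C);p=np.polyfit(C[:,0],C[:,1],1);print("slope deg",np.degrees(np.arctan(p[0])),"yc at .5",np.polyval(p,.5),np.std(C[:,1]-np.polyval(p,C[:,0])))
c=calibration("wrist")
for px in [(246/1.5625,31/1.5625),(334/1.5625,29/1.5625),(273/1.5625,248/1.5625),(346/1.5625,246/1.5625)]: print("block corner",ray_z("wrist",px,.052,T))
for px in [(427/1.5625,30/1.5625),(527/1.5625,20/1.5625),(470/1.5625,382/1.5625)]: print("pedal",deproj("wrist",d,np.array(px)+[0,3 if px[1]<100 else -5],T))
```

```text
3.775 [ 0.4676 -0.16    0.0704] [3.1372 0.1267 0.0065] [-0.0001 -0.0039 -0.001   0.0044  0.0025 -0.007  -0.0019]
0.47 [(np.float64(-0.1449), np.float64(-0.139), 58), (np.float64(-0.1), np.float64(-0.0934), 62)]
0.48 [(np.float64(-0.1437), np.float64(-0.1377), 56), (np.float64(-0.0992), np.float64(-0.0927), 65)]
0.49 [(np.float64(-0.1587), np.float64(-0.1558), 14), (np.float64(-0.143), np.float64(-0.1371), 66), (np.float64(-0.0985), np.float64(-0.0921), 67)]
0.5 [(np.float64(-0.1422), np.float64(-0.1359), 63), (np.float64(-0.0953), np.float64(-0.0908), 47)]
0.51 [(np.float64(-0.1412), np.float64(-0.1329), 73), (np.float64(-0.0945), np.float64(-0.0898), 46)]
0.52 [(np.float64(-0.1405), np.float64(-0.132), 77), (np.float64(-0.0935), np.float64(-0.0889), 47)]
0.53 [(np.float64(-0.1392), np.float64(-0.1309), 79), (np.float64(-0.0922), np.float64(-0.0878), 47)]
0.54 [(np.float64(-0.1386), np.float64(-0.1299), 88), (np.float64(-0.0914), np.float64(-0.0871), 43)]
0.55 [(np.float64(-0.1374), np.float64(-0.1319), 73), (np.float64(-0.1293), np.float64(-0.1287), 12), (np.float64(-0.0903), np.flo
[... 201 characters left out ...]
loat64(-0.1295), 82), (np.float64(-0.1272), np.float64(-0.1266), 14), (np.float64(-0.088), np.float64(-0.0842), 44)]
0.58 [(np.float64(-0.1349), np.float64(-0.1289), 91), (np.float64(-0.1262), np.float64(-0.1258), 9), (np.float64(-0.0876), np.float64(-0.0836), 49)]
0.59 [(np.float64(-0.1342), np.float64(-0.1278), 97), (np.float64(-0.0892), np.float64(-0.0825), 104)]
slope deg 5.308381418781885 yc at .5 -0.11622089349655892 0.0004692160425530574
block corner [ 0.5785 -0.0942  0.052 ]
block corner [ 0.5817 -0.1258  0.052 ]
block corner [ 0.5002 -0.1044  0.052 ]
block corner [ 0.5034 -0.134   0.052 ]
pedal [ 0.5837 -0.1595  0.0481]
pedal [ 0.5872 -0.1937  0.0568]
pedal [ 0.4578 -0.1882  0.0663]
```

```bash
python3 -m inch '[{"rot":[0,0,-0.07],"linear":[0,-0.54,0],"jaw":0.28},{"rot":[0,0,-0.07],"linear":[0,-0.54,1],"jaw":0.28},{"rot":[0,0,-0.07],"linear":[0,-0.54,2],"jaw":0.28},{"rot":[0,0,-0.07],"linear":[0,-0.54,2.8],"jaw":0.28},{"rot":[0,0,-0.07],"linear":[0,-0.54,3.1],"jaw":0.28}]'
python3 - <<'E'
from h import *
np.set_printoptions(precision=4,suppress=True)
im,d=capture("wrist");im,d=capture("wrist");
s=env.state();T=wristT();im,d=capture("wrist")
cv2.imwrite("pics/w3.png",cv2.resize(im[...,::-1],(800,600)));np.savez("/tmp/w3.npz",im=im,d=d,T=T)
s=env.state();print(s["time_s"],s["ee_pos"],s["ee_rot"],s["ft_force"],s["opening"])
E
```

```text
time_s: 4.4
ee_pos: [0.4677, -0.155, 0.039]
ee_rot: [3.136, 0.142, 0.007]
ft_force: [-0.3, 0.0, 7.9]
opening: 0.0566
4.55 [ 0.4677 -0.155   0.0392] [3.1362 0.1417 0.007 ] [-0.5481 -0.1608  7.0179] 0.056349032247921566
```

View pics/w3.png

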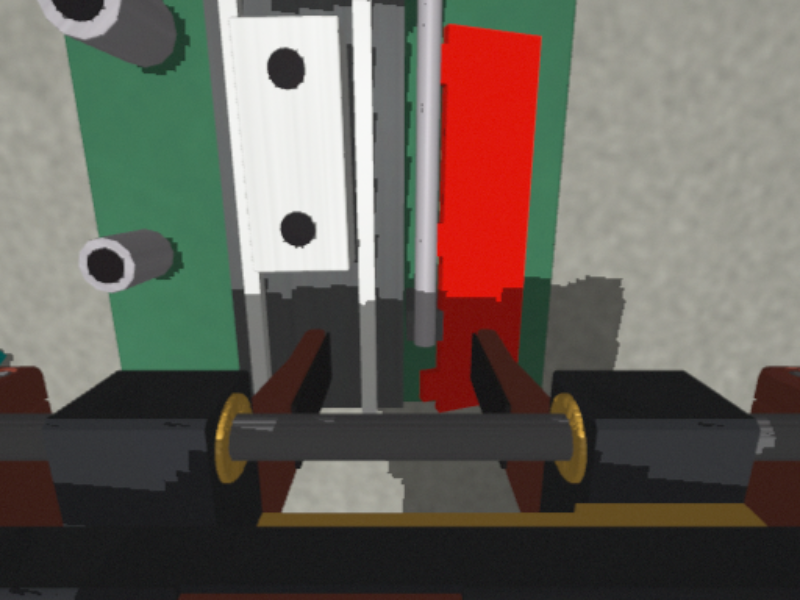

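Run:
```python
from h import *
np.set_printoptions(precision=4,suppress=True)
f=np.load("/tmp/w3.npz");im,d,T=f["im"],f["d"],f["T"]
K=np.array(calibration("wrist")["intrinsics"])
v,u=np.mgrid[:384,:512]
P=np.stack([(u-K[0,2])/K[0,0]*d,(v-K[1,2])/K[1,1]*d,d],-1)@T[:3,:3].T+T[:3,3]
a=.0907;R=np.array([[np.cos(a),np.sin(a),0],[-np.sin(a),np.cos(a),0],[0,0,1]])
N=(P-[.5937,-.1527,0])@R.T
m=(d>0)&(u>290)&(u<336)&(v>25)&(v<180)&(im[...,0]>200)&(im[...,1]<60)
q=N[m];A=np.c_[q[:,:2],np.ones(len(q))];c=np.linalg.lstsq(A,q[:,2],rcond=None)[0];print("pedal plane",c,len(q),"flap angle",.3+np.arctan(c[1]), "y range",q[:,1].min(),q[:,1].max())
for x in (-.11,-.08,-.05,-.02):
    q=N[(d>0)&(v<235)&(abs(N[...,0]-x)<.003)&(N[...,1]>.01)&(N[...,1]<.09)&(N[...,2]>.0325)&(N[...,2]<.0395)]
    y=np.sort(q[:,1]);print(x,[(round(g[0],4),round(g[-1],4)) for g in np.split(y,np.where(np.diff(y)>.002)[0]+1)])
for px in [(232,17),(337,16),(260,271),(349,269)]:
    print("block",(ray_z("wrist",np.array(px)/1.5625,.052,T)-[.5937,-.1527,0])@R.T)
im,d=capture("scene");cv2.imwrite("pics/s2.png",cv2.resize(im[150:260,150:310,::-1],(800,550),interpolation=cv2.INTER_CUBIC))
```

```text
pedal plane [0.0002 0.3639 0.0459] 6886 flap angle 0.6489873317360683 y range -0.04023971419391848 -0.008759229017122833
-0.11 [(np.float64(0.019), np.float64(0.0246)), (np.float64(0.0637), np.float64(0.0704))]
-0.08 [(np.float64(0.0191), np.float64(0.0271)), (np.float64(0.0658), np.float64(0.0705))]
-0.05 [(np.float64(0.0191), np.float64(0.025)), (np.float64(0.0272), np.float64(0.0276)), (np.float64(0.0664), np.float64(0.07))]
-0.02 [(np.float64(0.0192), np.float64(0.0249)), (np.float64(0.0277), np.float64(0.0279)), (np.float64(0.0667), np.float64(0.0702))]
block [-0.0099  0.0602  0.052 ]
block [-0.0096  0.0282  0.052 ]
block [-0.0888  0.058   0.052 ]
block [-0.0881  0.0268  0.052 ]
```

View pics/s2.png

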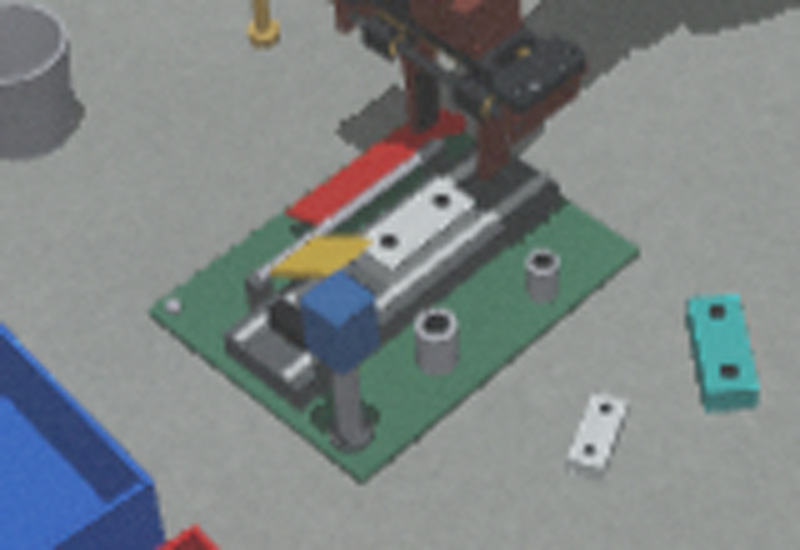

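```bash
python3 -m inch '[{"rot":[0,0,0],"linear":[1.2,0,0.1],"jaw":0.28},{"rot":[0,0,0],"linear":[2.4,0,0.1],"jaw":0.28},{"rot":[0,0,0],"linear":[3.6,0,0.12],"jaw":0.28},{"rot":[0,0,0],"linear":[4.8,0,0.12],"jaw":0.28},{"rot":[0,0,0],"linear":[6,0,0.12],"jaw":0.28}]'
cat > st.py <<'E'
from h import *
np.set_printoptions(precision=4,suppress=True)
for _ in range(3): capture("wrist")
s=env.state();T=wristT();im,d=capture("wrist");np.savez("/tmp/w.npz",im=im,d=d,T=T)
a=.0907;R=np.array([[np.cos(a),np.sin(a),0],[-np.sin(a),np.cos(a),0],[0,0,1]]);O=[.5937,-.1527,0]
print(s["time_s"],"nest tcp",R@(np.array(s["ee_pos"])-O),s["ee_rot"],s["ft_force"],s["opening"])
K=np.array(calibration("wrist")["intrinsics"]);v,u=np.mgrid[:384,:512]
N=(np.stack([(u-K[0,2])/K[0,0]*d,(v-K[1,2])/K[1,1]*d,d],-1)@T[:3,:3].T+T[:3,3]-O)@R.T
q=N[(d>0)&(v<225)&(im[...,0]>200)&(im[...,1]<60)&(N[...,1]<0)]
if len(q)>50:
    c=np.linalg.lstsq(np.c_[q[:,:2],np.ones(len(q))],q[:,2],rcond=None)[0];print("flap",.3+np.arctan(c[1]),len(q))
q=N[(d>0)&(v<235)&(abs(N[...,1]-.045)<.008)&(abs(N[...,2]-.052)<.004)]
if len(q): print("block top x",q[:,0].min(),q[:,0].max(),len(q))
E
python3 st.py
```

```text
time_s: 5.22
ee_pos: [0.5248, -0.1514, 0.0373]
ee_rot: [3.135, 0.138, -0.002]
ft_force: [-6.5, -3.3, 6.5]
opening: 0.0563
5.375 nest tcp [-0.0664  0.0075  0.0378] [3.1349 0.1391 0.0041] [-2.2359 -3.4709  6.6218] 0.05615652541716313
flap 0.6731114500776856 2935
block top x -0.056027522108153656 0.054820506912333776 3271
```

```bash
python3 -m inch '[{"rot":[0,0,0],"linear":[0.8,-0.1,0.07],"jaw":0.28},{"rot":[0,0,0],"linear":[1.6,-0.1,0.07],"jaw":0.28},{"rot":[0,0,0],"linear":[2.3,-0.1,0.07],"jaw":0.28},{"rot":[0,0,0],"linear":[2.8,-0.1,0.07],"jaw":0.28},{"rot":[0,0,0],"linear":[3.0,-0.1,0.07],"jaw":0.28}]'
python3 st.py
```

```text
time_s: 6.05
ee_pos: [0.554, -0.1496, 0.0361]
ee_rot: [3.134, 0.136, -0.004]
ft_force: [-5.7, -4.8, 6.8]
opening: 0.0563
6.2 nest tcp [-0.0391  0.0066  0.0362] [ 3.1336  0.1357 -0.0031] [-5.1509 -2.447   5.774 ] 0.05634036340341843
flap 0.7279827958001315 360
block top x -0.028499801486343297 0.06702362460229623 1938
```

```bash
python3 -m inch '[{"rot":[0,0,0],"linear":[0.3,-0.1,-0.1],"jaw":0.28},{"rot":[0,0,0],"linear":[0.6,-0.1,-0.1],"jaw":0.28},{"rot":[0,0,0],"linear":[0.6,-0.1,-0.1],"jaw":0.28}]'
python3 st.py
python3 - <<'E'
from h import *
im,d=capture("scene");cv2.imwrite("pics/s3.png",cv2.resize(im[150:260,150:310,::-1],(800,550),interpolation=cv2.INTER_CUBIC))
f=np.load("/tmp/w.npz")["im"];cv2.imwrite("pics/w4.png",f[...,::-1])
E
```

```text
time_s: 6.62
ee_pos: [0.5551, -0.1498, 0.0359]
ee_rot: [3.133, 0.133, -0.019]
ft_force: [-10.9, -2.9, 11.3]
opening: 0.0559
6.775 nest tcp [-0.0382  0.0065  0.0359] [ 3.1328  0.1336 -0.0183] [-11.1526  -2.6478  10.7444] 0.05637849847984948
flap 0.7349145940784069 152
block top x -0.027277844985518204 0.06686463781584807 1924
```

View pics/s3.png

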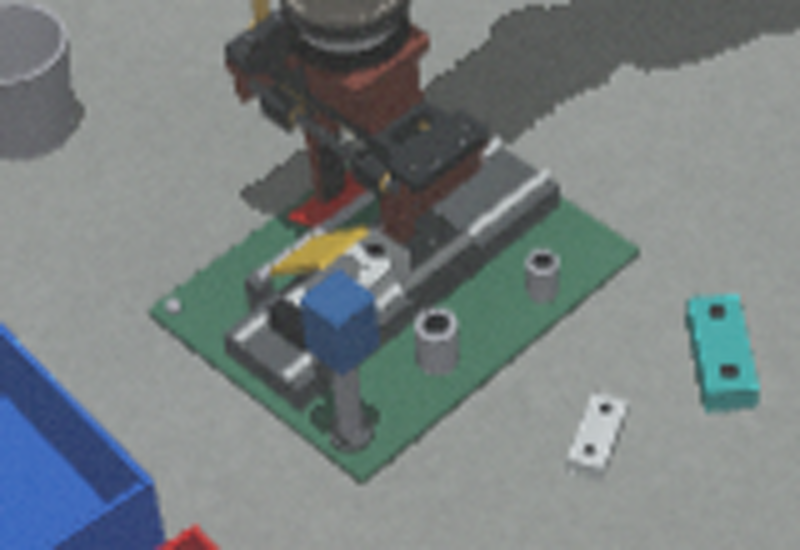

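View pics/w4.png

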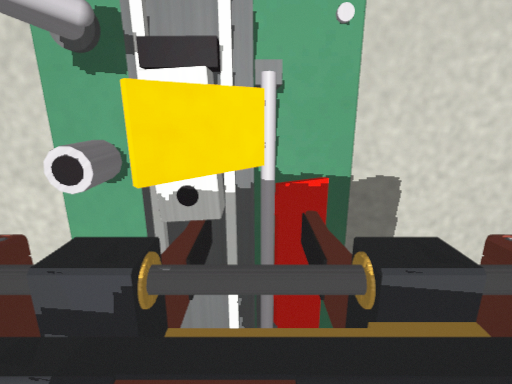

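```bash
python3 -m inch '[{"rot":[0,0,0],"linear":[-0.6,-0.1,-0.1],"jaw":0.28},{"rot":[0,0,0],"linear":[-1.2,-0.1,-0.1],"jaw":0.28},{"rot":[0,0,0],"linear":[-1.5,-0.1,-0.7],"jaw":0.28},{"rot":[0,0,0],"linear":[-1.5,-0.1,-1.3],"jaw":0.28},{"rot":[0,0,0],"linear":[-1.5,-0.1,-2],"jaw":0.28}]'
python3 st.py
```

```text
time_s: 7.5
ee_pos: [0.539, -0.1495, 0.0556]
ee_rot: [3.134, 0.134, -0.023]
ft_force: [-0.1, 0.4, -0.4]
opening: 0.0563
7.65 nest tcp [-0.0532  0.0079  0.0561] [ 3.133   0.1337 -0.0191] [ 0.3028 -0.0909  0.077 ] 0.056466091111762415
flap 0.4001214477905092 1515
block top x -0.04248738744640548 0.06679620278768858 1946
```

```bash
python3 -m inch '[{"rot":[0,0,0],"linear":[-1,0,-3],"jaw":0.28},{"rot":[0,0,0],"linear":[-3,0,-7],"jaw":0.28},{"rot":[0,0,0],"linear":[-5,0,-12],"jaw":0.28},{"rot":[0,0,0],"linear":[-6,0,-16],"jaw":0.28},{"rot":[0,0,0],"linear":[-6,0,-16],"jaw":0.28}]'
python3 st.py
python3 - <<'E'
from h import *
cv2.imwrite("pics/w5.png",cv2.resize(np.load("/tmp/w.npz")["im"][...,::-1],(800,600)))
E
```

```text
time_s: 8.32
ee_pos: [0.4832, -0.1544, 0.2195]
ee_rot: [3.131, 0.132, -0.011]
ft_force: [1.0, -0.4, -0.7]
opening: 0.0562
8.475 nest tcp [-0.1119  0.0093  0.2155] [ 3.1335  0.134  -0.0223] [-1.3152 -0.1045 -0.3014] 0.05638106087059282
flap 0.3985075858910039 2182
block top x -0.027209322507809764 0.06646225341421139 602
```

View pics/w5.png

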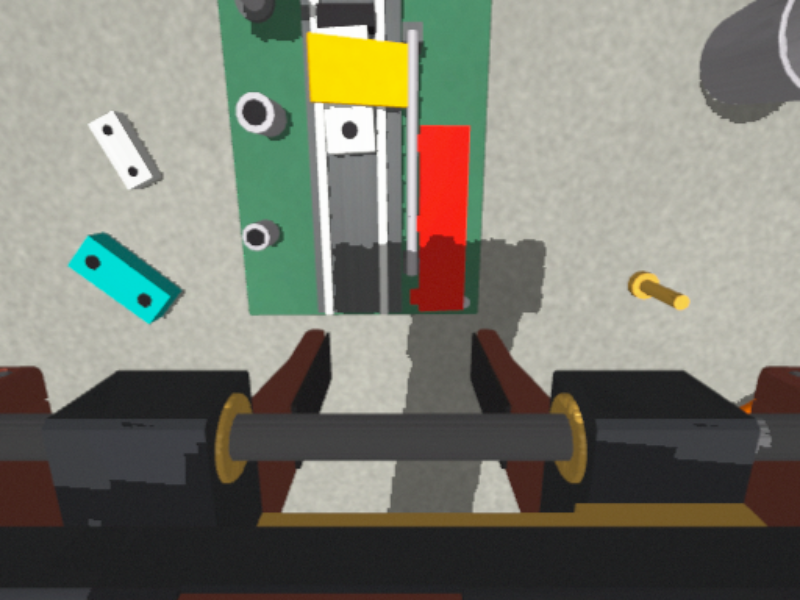

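```bash
python3 -c "
from cell import env
s=env.state();print(s['time_s'],s['ft_force'],s['dq']);print(env.sign_off())"
```

```text
8.525 [ 0.75498234 -0.64889356  0.88349064] [-0.00234285  0.00784896 -0.00138539 -0.00132826  0.00185744  0.00317348
  0.00188716]
the job is handed in; nothing more can be done
None
```

The job is handed in, at 8.5 s on the robot's clock. One fingertip held the pedal down while the other pushed the block home under the flap. I then drew back, let the pedal go, and retreated above the nest.

What the checks showed:
- **Flap held open:** about 0.65 rad with the block still in front of it (centre near x = -49 mm), and 0.67 to 0.73 rad during the push.
- **Block home:** I commanded 6 mm more and the finger moved only 1 mm. The force along the channel rose from about 5 to 11 N, so the block was against the stop.
- **After release:** the block's trailing edge had not moved, at about x = -27 mm in my nest frame. The nominal home position is -30 mm, so the 3 mm difference is about my measuring error. The last picture shows its leading end at the black stop.
- **Flap at rest:** about 0.40 rad, on the block. The task gives 0.41 to 0.47, and the judged range is 0.30 to 0.50.
- **Robot clear:** the TCP is about 0.22 m above the bench, with the arm at rest and only noise-level force.
- **Bystanders:** the sockets, bolt and cup look untouched in the last wrist picture. I took no final picture of the screwdriver, sleeve or painted block, but the arm never went low near them.

One check disagreed. Just after release, the block's trailing edge read -42 mm while a finger was still in view. From above it read -27 mm again, so I took the first reading as the finger.

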